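# Wedge up the gel-casting table for levelling

## Task

Help me level the gel-casting table (the aluminium plate on four feet): first put the round bubble level into the round pocket in its top, fully home, and let go of it. Then take the grey levelling wedge and, keeping it flat on the bench, push it thin end first under the middle of the table's free end, between the two feet that do not stand in rubber cups, until both of those feet are just clear of the bench, about 3 to 4 mm, with the other two feet still in their cups. Finish gripping the wedge and holding it there so that I can turn the feet, and leave everything else on the bench where it is.

Things in the scene. Friction and masses are not known exactly. Their poses are not given: they have to be found in the camera images.
- casting_table: Gel-casting table: bare aluminium plate 200 x 140 x 12 mm on four 14 mm tall, 22 mm wide feet; about 0.95 kg, loose. Origin: on the bench under its middle; x along the length towards the end whose feet stand in cups, y across, z up. Feet at x = +-80, y = +-56 mm. Plate underside 14 mm, top 26 mm above the bench. The free end (x = -100 mm) faces world +y within 15 degrees.
- cups: Two low black rubber cups fixed to the bench, holding the table's rear feet: rings 35 mm outside, 27 mm inside, 7 mm high, centred at x = +80, y = +-56 mm. Origin and axes: those of the casting table as it stands at the start. When the free end is lifted the table pivots on the outer rims of its cupped feet (about x = +90 mm); the cups keep it from sliding away.
- pocket (a point): Centre of the mouth of the round pocket in the casting table's top face (at x = +55 mm, y = 0 of the table), flush with the top face, 26 mm above the bench: 42 mm diameter, 6 mm deep, 1 mm chamfer, thin black pad on its floor. z up, axes as the table's.
- lift_edge (a point): Middle of the lower edge of the plate at the free end (x = -100 mm, y = 0 of the table), 14 mm above the bench. Axes as the table's: its x axis is the direction in which the wedge goes in.
- foot_left (a point): Centre of the underside of one free foot (x = -80 mm, y = +56 mm of the table): height 0 while it stands on the bench.
- foot_right (a point): Centre of the underside of the other free foot (x = -80 mm, y = -56 mm of the table): height 0 while it stands on the bench.
- level: Round bubble level: a plain steel disc 40 mm in diameter and 20 mm high, 90 g, with a green glass eye and a bubble on top. Origin: centre of its underside, z up. It starts lying flat on the bench; seated in the pocket it stands 14 mm proud of the plate.
- wedge: Grey plastic levelling wedge 148 mm long, 40 mm wide, 100 g, flat on the bench, tip towards the free end within 40 degrees. Top rises at 12 degrees (0.2126 mm per mm) from a 3 mm high tip to a flat heel 40 mm long, 26 mm high. Origin: middle of its underside; x towards the tip, z up. It meets the plate's edge with the tip 52 mm inside; then 5.3 mm of push lifts the free feet 1 mm, at 5 to 15 N.
- wedge_tip (a point): Middle of the lower edge of the wedge's thin tip (74 mm along +x from the wedge's origin), on the bench.
- wedge_heel (a point): Underside of the wedge below the middle of its flat heel, where it is gripped across its 40 mm width (54 mm along -x from the wedge's origin); the heel's top is 26 mm higher.
- gel_tray: Bystander: clear acrylic gel tray with black comb, loose, standing on the casting table near its free end: it covers x = -69 to +5 mm and, with the comb, y = -56 to +56 mm of the table, and rises 34 mm above the plate. Origin: centre of its underside.
- tape: Bystander: roll of paper label tape lying flat, a ring 58 mm outside, 29 mm hole, 19 mm high, origin centre of underside.
- petri: Bystander: stack of three small petri dishes, 62 mm across, 45 mm high, origin centre of underside.
- marker: Bystander: white marker pen with black cap, 136 mm long, 18 mm thick, lying along its x, origin under its middle.
- bottle: Bystander: reagent bottle with blue cap, 80 mm across, 175 mm high, origin centre of underside.
- beaker: Bystander: glass beaker, 68 mm across, 90 mm high, origin centre of underside.
- tip_box: Bystander: grey box of pipette tips with clear lid, 84 x 124 x 67 mm, origin centre of underside.

How it is judged:
On the way:
1. the bubble level sits fully home in the pocket, let go of, while the free feet still stand on the bench (horizontal distance between level and pocket below 0.003 m and z of level in the frame of pocket below -0.0045 m and contact force between the fingers and level below 0.1 N and height (world z) of each of foot_left, foot_right below 0.001 m), for 0.2 s.
At the end, for the whole second after the job is handed in: Level home in the pocket (centred to 3 mm, 4.5 mm deep); both free feet 1.5 to 7 mm up, resting on the wedge, robot off the table; wedge flat on the bench, tip over 45 mm in and within 30 mm of the middle, gripped (over 1 N); table still in its cups (within 7 mm), at rest (horizontal distance between level and pocket below 0.003 m and z of level in the frame of pocket below -0.0045 m and height (world z) of foot_left between 0.0015 and 0.007 m and height (world z) of foot_right between 0.0015 and 0.007 m and x of wedge_tip in the frame of lift_edge above 0.045 m and y of wedge_tip in the frame of lift_edge between -0.03 and 0.03 m and height (world z) of wedge below 0.003 m and angle between wedge's own z axis and vertical below 0.05 rad and contact force between wedge and casting_table above 1 N and contact force between the fingers and wedge above 1 N and contact force between each of the arm, the fingers and casting_table below 0.3 N and contact force between the fingers and level below 0.1 N and horizontal distance between casting_table and cups below 0.007 m and linear speed of casting_table below 0.01 m/s); the arm keeps its last pose, push and grip.
It fails at once if something else on the bench is shifted by more than 3 cm (distance of any of tape, petri, marker, bottle, beaker, tip_box, gel_tray from where it was at the start of the episode above 0.03 m).
It fails at once if the free end is heaved up more than 15 mm (height (world z) of any of foot_left, foot_right above 0.015 m).
It also fails if it takes over 66 s, if anything falls off the work surface, if the arm or the gripper's body presses on something with over 40 N, if the wrist force passes 120 N, or if a joint passes its speed limit or range.

## Robot

A 6-joint arm with a two-finger parallel gripper is mounted at the origin on the work surface. World frame = base frame: x ahead of the robot, y to its left, z up, the work surface at z = 0. Lengths are in m, angles in rad, forces in N, time in s.
With the tool pointing down it reaches from about 0.3 to 0.875 m from the base axis. Payload 6.4 kg.
Tool frame: the origin (TCP) lies on the centre line of the jaws, within the pads' length; the fingertips stand 25 mm ahead of it and the grasp point (between the pads) lies 6 mm ahead of it; z points along the fingers, y is the line along which they close (so a half turn about z gives the same grasp; the last joint's range is limited). The gripper opens to 85 mm and grips with 20 to 120 N. Pads are 22 mm wide; open, the fingers measure 114 mm over their backs; the gripper's body (76 mm by 85 mm) begins 54 mm behind the grasp point. The pads swing forward as they close: fully open they stand 13 mm farther back than shut.
Start: joints at [1.056, 0.181, 1.607, -0, 1.354, -0.206], TCP at [0.175, 0.548, 0.256] pointing down, gripper open.
Joint ranges: [-2.99, 2.99], [-0.89, 2.07], [0.3, 2.58], [-1.14, 4.28], [0, 2.63], [-3.12, 3.12]. Speed limits (rad/s): [2.57, 2.57, 3.01, 3.14, 3.14, 3.14].

## Interface

Orientations are given as a unit quaternion [w, x, y, z].
In Python, from bench import get_obs, camera, hand_in, spot_in gives the robot as it stands.
- The arm moves only by the shell command python3 -m jog 'ROWS'. ROWS is JSON, one flat list of numbers, 7 for each row, row after row: the shift along the tool's x, y, z in m, then the turn, a rotation vector about the tool's x, y, z in rad, then the closure, from 0 (fully open) to 1 (shut). A call has 1 to 20 rows; each row is the pose to reach, as a shift and turn from the pose commanded when the call began, along the tool's axes at that moment; what a row does not reach only later rows make up. A row lasts 1/8 s, in which the tool goes at most 62.5 mm and 10.7 degrees, less where a joint would pass 70% of its speed; a pose out of reach is approached as far as the arm can. A call with a gripper value outside its range is refused whole. The fingers move at their own pace and stop on an object; the grip force is fixed at half the most. Time passes only in rows, so rows that repeat a pose let the fingers close. It gives the time, the measured TCP pose, the force, the opening and the grip force at its end, in the units of the state.
- get_obs(): the state, without advancing time (a new reading comes with each control period).
- camera(name): name is "scene" or "side" or "wrist"; returns a dict with "frame" (420x560x3 uint8, red, green, blue), "mtx" (3x3 intrinsics, pixels), "extrinsics" (4x4, takes a point from camera to world coordinates). Camera axes: x right, y up, looking along -z (the intrinsics and any distortion apply to the point x, -y, -z); pixel columns grow to the right and rows downward; lengths in m; the calibration is good to about 2 mm. A picture is of the moment at which its call begins. There is no depth.
- hand_in(): hands the job in; it is judged then, once.
Trained networks look in a picture, given as the dict that the camera call returned (one of the last four; its "shot" number tells which), for a name from the list of things; names that differ only in an ending like _2 or _b are one class to them, and where a whole thing is asked for, a point or a joint stands for the part that bears it (a point fixed in the world has none). Each returns a list of dicts, best first, with "confidence" (0 to 1); they miss things now and then, are a little off and sometimes report something else, mostly with a low value. They report only what shows in the picture. A call takes as long as a camera call.
- spot_in(picture, name): "xyz" ([x, y, z] in m, in world coordinates, good to about 4 mm: the middle of the surface that is visible of it).
The state is a dict: "time_s": time; "q": joint angles; "dq": joint speeds; "joint_efforts": joint torques, N m; "eef_pos": TCP position; "eef_rot": TCP orientation; "wrist_force": force on the tool from outside, world axes, zero at the start; "torque": the same for the moment, N m; "opening": opening from 0.0 (shut) to 1.0 (fully open); "grasp_force": force on a finger pad.
Only numpy, scipy, OpenCV 4.12 (cv2) and the standard library are available. Lean on these libraries where they do the work, as an engineer would, in place of code of your own. Each camera call takes 0.05 s, during which the arm holds its last target. There are 200 camera calls.

## Working session

There is one attempt and no reset: what is moved stays moved. The work goes in short steps, Python scripts to look and compute and a shell command to move; the robot and the scene stay as the last step left them, time stands still between calls to the robot, and variables do not carry over. Pictures are saved under pics/ and viewed, at most 10 in all, crops included, and the job is handed in when it is done.

```bash
mkdir -p pics; ls
cat > h.py <<'E'
import numpy as np,cv2
from bench import get_obs,camera,spot_in
from scipy.spatial.transform import Rotation as R
def px2w(c,u,v,z):
    K=np.array(c["mtx"]);T=np.array(c["extrinsics"])
    d=np.linalg.inv(K)@[u,v,1];d=T[:3,:3]@(d*[1,-1,-1]);o=T[:3,3]
    return o+d*(z-o[2])/d[2]
def w2px(c,p):
    K=np.array(c["mtx"]);T=np.array(c["extrinsics"])
    q=T[:3,:3].T@(np.array(p)-T[:3,3]);q=K@(q*[1,-1,-1]);return q[:2]/q[2]
def save(c,n): cv2.imwrite(f"pics/{n}.png",cv2.cvtColor(c["frame"],cv2.COLOR_RGB2BGR))
def tool():
    o=get_obs();w=o["eef_rot"];return np.array(o["eef_pos"]),R.from_quat([w[1],w[2],w[3],w[0]])
E
python3 - <<'E'
from h import *
o=get_obs();print({k:np.round(v,3) for k,v in o.items()})
for n in ["scene","side"]:
    c=camera(n);save(c,n);print(n,[k for k in c],np.round(c["extrinsics"],3).tolist())
    for t in ["level","wedge","casting_table","cups","pocket","lift_edge","wedge_tip","wedge_heel","gel_tray","tape","petri","marker","bottle","beaker","tip_box"]:
        r=spot_in(c,t);print(t,[(np.round(x["xyz"],3).tolist(),round(x["confidence"],2)) for x in r[:2]])
a=cv2.imread("pics/scene.png");b=cv2.imread("pics/side.png")
E
```

```text
pics
{'time_s': np.float64(0.0), 'q': array([ 1.056,  0.182,  1.608,  0.   ,  1.354, -0.206]), 'dq': array([ 0.001,  0.001, -0.   , -0.001,  0.   ,  0.002]), 'joint_efforts': array([ 0.0000e+00, -4.4487e+01, -3.5133e+01, -0.0000e+00,  9.0000e-03,
        0.0000e+00]), 'eef_pos': array([0.174, 0.547, 0.255]), 'eef_rot': array([-0.   ,  0.154,  0.988, -0.001]), 'wrist_force': array([-0.82 , -0.28 , -0.375]), 'torque': array([-0.009, -0.074, -0.004]), 'grasp_force': np.float64(0.0), 'opening': np.float64(0.999)}
scene ['frame', 'mtx', 'extrinsics', 'shot'] [[-0.48, -0.745, 0.463, 1.102], [0.877, -0.4, 0.265, 0.323], [-0.012, 0.533, 0.846, 1.039], [0.0, 0.0, 0.0, 1.0]]
level [([0.552, 0.37, 0.019], 0.69)]
wedge [([0.504, 0.194, 0.018], 0.89), ([0.8, -0.08, 0.069], 0.65)]
casting_table [([0.618, -0.111, 0.027], 0.78)]
cups []
pocket [([0.615, -0.109, 0.025], 0.95)]
lift_edge [([0.61, -0.101, 0.025], 0.75), ([0.801, -0.081, 0.072], 0.55)]
wedge_tip [([0.506, 0.191, 0.018], 0.89), ([0.379, -0.036, 0.016], 0.39)]
wedge_heel [([0.506, 0.194, 0.02], 0.75)]
gel_tray [([0.601, -0.05, 0.032], 0.7
[... 546 characters left out ...]
0.18, 0.015], 0.97), ([0.416, -0.228, 0.049], 0.37)]
casting_table [([0.601, -0.124, 0.022], 0.74)]
cups [([0.55, -0.175, 0.007], 0.38)]
pocket [([0.598, -0.124, 0.026], 0.77), ([0.645, 0.332, 0.063], 0.62)]
lift_edge [([0.6, -0.123, 0.028], 0.93), ([0.641, -0.403, 0.115], 0.5)]
wedge_tip [([0.506, 0.177, 0.019], 0.81)]
wedge_heel [([0.499, 0.181, 0.015], 0.76)]
gel_tray [([0.601, -0.046, 0.037], 0.8), ([0.647, 0.331, 0.063], 0.22)]
tape [([0.495, -0.365, 0.021], 0.7)]
petri [([0.412, -0.23, 0.045], 0.69)]
marker [([0.38, -0.046, 0.018], 0.64), ([0.416, -0.23, 0.043], 0.39)]
bottle [([0.639, -0.403, 0.114], 0.65)]
beaker [([0.65, 0.332, 0.063], 0.57)]
tip_box [([0.784, -0.116, 0.066], 0.85)]
```

View pics/scene.png

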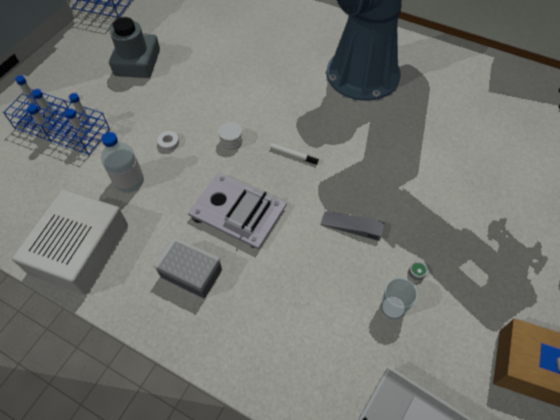

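View pics/side.png

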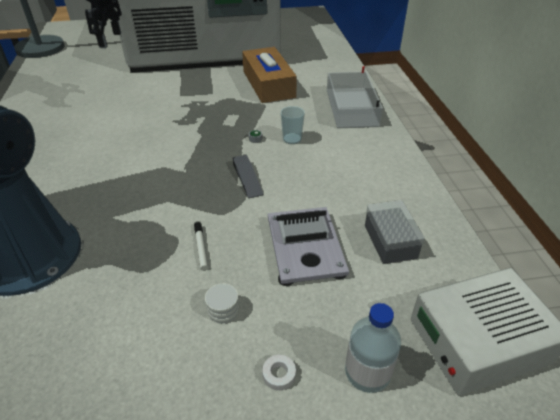

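The scene view shows the wedge at (352,224), the level at (418,270) next to the beaker at (398,298), the table at (238,210) with the pocket at (218,199). Next I move above the level, while keeping the jaws square to the beaker's direction.

```bash
python3 -m jog '[-0.03,-0.005,0.003,0,0,0,0, -0.08,-0.012,0.008,0,0,0,0, -0.13,-0.02,0.012,0,0,0,0, -0.18,-0.027,0.016,0,0,0,0, -0.23,-0.034,0.02,0,0,0,0, -0.28,-0.042,0.025,0,0,0,0, -0.33,-0.05,0.03,0,0,0,0, -0.38,-0.056,0.035,0,0,0,0, -0.409,-0.06,0.035,0,0,0,0, -0.409,-0.06,0.035,0,0,0,0, -0.409,-0.06,0.035,0,0,0,0]'
python3 - <<'E'
from h import *
c=camera("wrist");save(c,"w1");p,r=tool();print(p,r.as_matrix().round(3).tolist(),np.round(c["extrinsics"],3).tolist())
for t in ["level","beaker"]: print(t,[(np.round(x["xyz"],4).tolist(),round(x["confidence"],2)) for x in spot_in(c,t)[:2]])
E
```

```text
time_s: 2.98
eef_pos: [0.5455, 0.3666, 0.221]
eef_rot: [-0.0, 0.154, 0.988, -0.0]
wrist_force: [-0.0, 0.3, -0.2]
opening: 0.999
grasp_force: 0.0
[0.54520747 0.36694459 0.22120167] [[-0.953, 0.303, -0.001], [0.303, 0.953, 0.0], [0.001, -0.0, -1.0]] [[0.305, -0.916, -0.261, 0.48], [0.952, 0.293, 0.083, 0.388], [0.001, -0.274, 0.962, 0.34], [0.0, 0.0, 0.0, 1.0]]
level [([0.5458, 0.3641, 0.0165], 0.63)]
beaker [([0.6633, 0.3511, 0.0665], 0.78)]
```

View pics/w1.png

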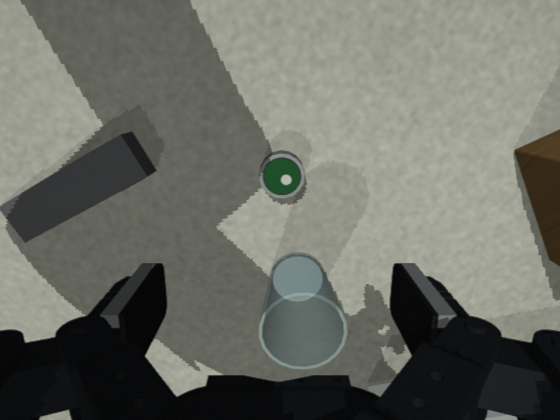

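The level's green eye is at (282,176), with the beaker beyond it at (302,310) and the wedge's heel end at (140,155).

```bash
cat >> h.py <<'E'
def green(c):
    f=c["frame"].astype(int);m=((f[...,1]>f[...,0]+30)&(f[...,1]>f[...,2]+15)).astype(np.uint8)
    n,l,s,ce=cv2.connectedComponentsWithStats(m);i=1+np.argmax(s[1:,4]);
    k,_=cv2.findContours((l==i).astype(np.uint8),cv2.RETR_EXTERNAL,cv2.CHAIN_APPROX_NONE)
    e=cv2.minAreaRect(cv2.convexHull(k[0]));return e[0],e[1]
def rel(p): q,r=tool();return np.round(r.inv().apply(np.array(p)-q),4)
E
python3 - <<'E'
from h import *
for n in ["wrist","scene"]:
    c=camera(n)
    (u,v),sz=green(c);p=px2w(c,u,v,.02);print(n,u,v,sz,p.round(4),rel(p))
    if n=="wrist":
        for q in [(131,133),(157,172)]: print(px2w(c,*q,.026).round(4))
E
```

```text
wrist 280.5 176.5 (35.0, 35.0) [0.5463 0.37   0.02  ] [-1.000e-04  3.000e-03  2.015e-01]
[0.473  0.2644 0.026 ]
[0.5096 0.2721 0.026 ]
scene 418.25006103515625 268.7500305175781 (12.727922439575195, 10.60660171508789) [0.5444 0.3689 0.02  ] [0.0014 0.0014 0.2015]
```

```bash
python3 -m jog '[0.001,0.003,0.04,0,0,0,0, 0.001,0.003,0.09,0,0,0,0, 0.001,0.003,0.135,0,0,0,0, 0.001,0.003,0.17,0,0,0,0, 0.001,0.003,0.185,0,0,0,0, 0.001,0.003,0.19,0,0,0,0, 0.001,0.003,0.19,0,0,0,0]'
python3 -m jog '[0,0,0,0,0,0,0.3, 0,0,0,0,0,0,0.6, 0,0,0,0,0,0,1, 0,0,0,0,0,0,1, 0,0,0,0,0,0,1, 0,0,0,0,0,0,1]'
python3 - <<'E'
from h import *
c=camera("wrist");save(c,"w2")
E
```

```text
time_s: 4.1
eef_pos: [0.5469, 0.37, 0.0326]
eef_rot: [0.001, 0.154, 0.988, 0.001]
wrist_force: [-0.2, 0.8, 0.2]
opening: 0.998
grasp_force: 0.0
time_s: 4.85
eef_pos: [0.5469, 0.3699, 0.0326]
eef_rot: [0.001, 0.154, 0.988, 0.001]
wrist_force: [-0.1, -0.6, 6.0]
opening: 0.428
grasp_force: 60.3
```

View pics/w2.png

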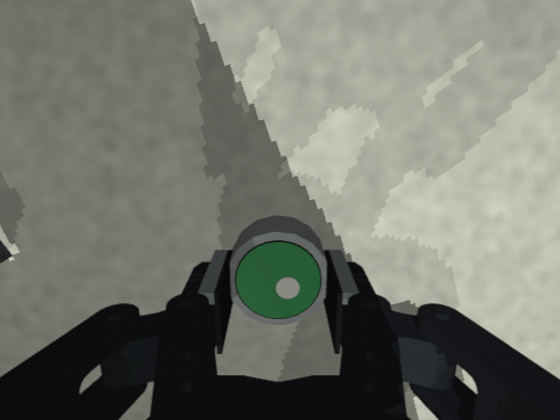

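The level is gripped squarely: the eye is at (278,280), between the pads at 215 and 340. I now lift, travel over the table and turn the jaws across it.

```bash
python3 -m jog '[0,0,-0.03,0,0,0,1, 0,0,-0.08,0,0,0,1, 0,0,-0.13,0,0,0,1, -0.01,-0.02,-0.16,0,0,0.06,1, -0.025,-0.053,-0.18,0,0,0.17,1, -0.042,-0.088,-0.19,0,0,0.28,1, -0.06,-0.126,-0.19,0,0,0.4,1, -0.078,-0.164,-0.19,0,0,0.52,1, -0.096,-0.202,-0.19,0,0,0.64,1, -0.114,-0.24,-0.19,0,0,0.76,1, -0.132,-0.278,-0.19,0,0,0.88,1, -0.15,-0.316,-0.19,0,0,1.0,1, -0.168,-0.354,-0.19,0,0,1.12,1, -0.18,-0.38,-0.19,0,0,1.2,1, -0.19,-0.401,-0.19,0,0,1.26,1, -0.19,-0.401,-0.19,0,0,1.26,1, -0.19,-0.401,-0.19,0,0,1.26,1]'
python3 - <<'E'
from h import *
c=camera("wrist");save(c,"w3");p,r=tool();print(p,r.as_matrix().round(3).tolist(),get_obs()["q"].round(2),w2px(c,(.607,-.115,.026)))
(u,v),s=green(c);q=px2w(c,u,v,p[2]-.0126);print(u,v,s,rel(q))
E
```

```text
time_s: 7.02
eef_pos: [0.6051, -0.0696, 0.2211]
eef_rot: [-0.0, 0.706, 0.708, 0.0]
wrist_force: [-0.2, -0.4, -1.1]
opening: 0.425
grasp_force: 60.1
[ 0.60508243 -0.06927461  0.22111216] [[-0.003, 1.0, -0.0], [1.0, 0.003, 0.001], [0.001, -0.0, -1.0]] [-0.31  0.29  1.55  0.    1.3  -0.31] [279.00376925 229.97552017]
278.0 279.5 (75.0, 84.0) [0.0011 0.001  0.0126]
```

View pics/w3.png

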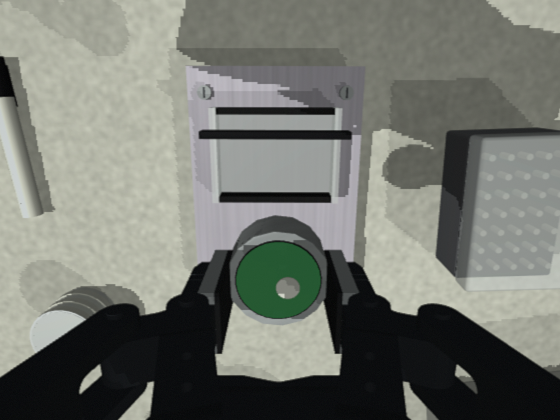

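The tray is ahead at (275,155), and the table lines up with the image axes. The level hides the pocket, so I back away to see it.

```bash
python3 -m jog '[-0.03,0,0,0,0,0,1, -0.07,0,0,0,0,0,1, -0.1,0,0,0,0,0,1, -0.11,0,0,0,0,0,1, -0.11,0,0,0,0,0,1]'
python3 - <<'E'
from h import *
c=camera("wrist");save(c,"w4");p,r=tool();print(p,r.as_matrix().round(3).tolist(),w2px(c,(.607,-.115,.026)))
s=camera("side");u=camera("scene")
for k in (c,s,u): print([(np.round(x["xyz"],4).tolist(),round(x["confidence"],2)) for x in spot_in(k,"pocket")[:2]])
(u,v),s=green(c);q=px2w(c,u,v,p[2]-.0126);print(u,v,s,rel(q))
E
```

```text
time_s: 7.7
eef_pos: [0.6055, -0.1796, 0.2212]
eef_rot: [-0.0, 0.706, 0.708, 0.0]
wrist_force: [0.4, -0.7, 0.1]
opening: 0.424
grasp_force: 60.1
[ 0.60552361 -0.17907678  0.22118685] [[-0.003, 1.0, -0.0], [1.0, 0.003, 0.001], [0.001, -0.0, -1.0]] [278.72080211 100.76723456]
[([0.6069, -0.1253, 0.0251], 0.59)]
[([0.5967, -0.1264, 0.0275], 0.78)]
[([0.615, -0.1083, 0.0255], 0.95), ([0.5029, 0.1978, 0.0159], 0.7)]
278.0 279.5 (75.0, 84.0) [0.001  0.0009 0.0128]
```

View pics/w4.png

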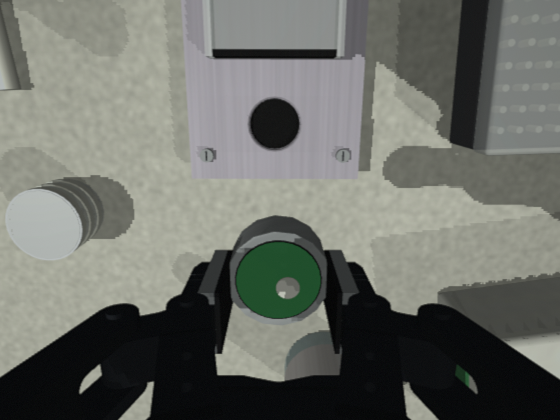

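The pocket shows at (274,124), the cup end's edge runs from (192,178) to (357,180), and the petri stack is at (45,223).

```bash
cat >> h.py <<'E'
def pock(c,box,thr=60):
    u0,u1,v0,v1=box;g=cv2.cvtColor(c["frame"],cv2.COLOR_RGB2GRAY)[v0:v1,u0:u1];m=(g<thr).astype(np.uint8)
    n,l,s,ce=cv2.connectedComponentsWithStats(m);i=1+np.argmax(s[1:,4])
    k,_=cv2.findContours((l==i).astype(np.uint8),cv2.RETR_EXTERNAL,cv2.CHAIN_APPROX_NONE)
    return (k[0][:,0,:]+[u0,v0]),s[i]
E
python3 - <<'E'
from h import *
c=camera("wrist")
for thr in (45,70,110):
  k,s=pock(c,(225,325,85,165),thr);print(thr,s)
  for z in (.026,.020):
    W=np.array([px2w(c,*q,z) for q in k]);print(z,W.min(0)[:2].round(4),W.max(0)[:2].round(4),np.ptp(W,0)[:2].round(4),((W.min(0)+W.max(0))/2)[:2].round(4))
g=cv2.cvtColor(c["frame"],cv2.COLOR_RGB2GRAY);print(g[90:160,274].tolist());print(g[124,240:310].tolist())
pts=[]
for u in list(range(222,326,4)):
    col=g[162:200,u].astype(int);d=np.diff(cv2.GaussianBlur(col.astype(np.float32).reshape(-1,1),(1,3),0)[:,0]);pts.append((u,162+np.argmin(d)))
print(pts)
E
```

```text
45 [  25   15   49   49 1876]
0.026 [ 0.5837 -0.1526] [ 0.6229 -0.1141] [0.0392 0.0385] [ 0.6033 -0.1333]
0.02 [ 0.5833 -0.1534] [ 0.6232 -0.1142] [0.04   0.0392] [ 0.6032 -0.1338]
70 [  25   14   49   51 1955]
0.026 [ 0.5836 -0.1534] [ 0.6229 -0.1133] [0.0393 0.0401] [ 0.6033 -0.1333]
0.02 [ 0.5832 -0.1542] [ 0.6232 -0.1134] [0.0401 0.0409] [ 0.6032 -0.1338]
110 [  23   14   52   52 2111]
0.026 [ 0.5821 -0.1542] [ 0.6237 -0.1133] [0.0417 0.0409] [ 0.6029 -0.1338]
0.02 [ 0.5816 -0.1551] [ 0.6241 -0.1134] [0.0425 0.0417] [ 0.6028 -0.1342]
[159, 159, 160, 159, 160, 160, 159, 138, 115, 51, 19, 20, 21, 22, 22, 22, 22, 22, 22, 20, 22, 21, 21, 21, 22, 20, 21, 20, 22, 20, 22, 21, 21, 21, 20, 22, 20, 21, 22, 21, 22, 21, 21, 20, 21, 22, 20, 24, 22, 21, 23, 22, 21, 23, 22, 23, 21, 17, 28, 80, 79, 120, 148, 159, 160, 160, 160, 160, 160, 160]
[158, 160, 161, 162, 162, 161, 158, 137, 103, 73, 42, 18, 15, 18, 22, 22, 19, 21, 22, 21, 21, 21, 21, 21, 22, 21, 23, 20, 21, 21, 21, 21, 20, 21, 20, 21, 22, 21, 23, 21, 21, 20, 22, 21, 19, 22, 21, 20, 19, 21, 20, 21, 21, 21, 22, 21, 19, 17, 30, 94, 129, 144, 151, 154, 155, 155, 156, 157, 156, 156]
[(222, np.int64(182)), (226, np.int64(193)), (230, np.int64(183)), (234, np.int64(183)), (238, np.int64(192)), (242, np.int64(190)), (246, np.int64(191)), (250, np.int64(193)), (254, np.int64(190)), (258, np.int64(193)), (262, np.int64(190)), (266, np.int64(184)), (270, np.int64(186)), (274, np.int64(192)), (278, np.int64(193)), (282, np.int64(189)), (286, np.int64(188)), (290, np.int64(183)), (294, np.int64(188)), (298, np.int64(190)), (302, np.int64(191)), (306, np.int64(190)), (310, np.int64(191)), (314, np.int64(193)), (318, np.int64(181)), (322, np.int64(196))]
```

Run:
```python
from h import *
for n,b in (("scene",(205,232,185,212)),("side",(296,328,248,274))):
    im=cv2.cvtColor(cv2.imread(f"pics/{n}.png"),cv2.COLOR_BGR2RGB);c=camera(n);c0={**c,"frame":im}
    k,s=pock(c0,b,70);print(n,s,px2w(c,b[0]+s[0]+s[2]/2-.5,b[2]+s[1]+s[3]/2-.5,.024).round(4),[px2w(c,*q,.026).round(3)[:2].tolist() for q in ([(193,213),(222,177),(286,206),(254,245)] if n=="scene" else [(268,212),(335,210),(349,277),(283,280)])])
c=camera("wrist");print(px2w(c,191,178,.026),px2w(c,357,180,.026))
```

```text
scene [  6   8  15  13 155] [ 0.6026 -0.1346  0.024 ] [[0.667, -0.166], [0.542, -0.161], [0.542, 0.025], [0.672, 0.01]]
side [  5   5  19  14 193] [ 0.6002 -0.1352  0.024 ] [[0.534, 0.022], [0.689, 0.004], [0.668, -0.195], [0.535, -0.181]]
[ 0.53281491 -0.17870301  0.026     ] [ 0.67374    -0.18021493  0.026     ]
```

```bash
python3 -m jog '[0.02,-0.001,0,0,0,0,1, 0.04,-0.003,0.02,0,0,0,1, 0.045,-0.0035,0.06,0,0,0,1, 0.045,-0.0035,0.1,0,0,0,1, 0.045,-0.0035,0.135,0,0,0,1, 0.045,-0.0035,0.15,0,0,0,1, 0.045,-0.0035,0.155,0,0,0,1, 0.045,-0.0035,0.155,0,0,0,1]'
python3 - <<'E'
from h import *
p,r=tool()
ims=[]
for n in ("scene","side"):
    c=camera(n);(u,v),s=green(c);print(n,u,v,s,px2w(c,u,v,p[2]-.0126).round(4),p.round(4))
    b=(int(u),int(v));f=c["frame"][b[1]-40:b[1]+40,b[0]-50:b[0]+50];ims.append(cv2.resize(f,(400,320),interpolation=cv2.INTER_NEAREST))
cv2.imwrite("pics/a1.png",np.hstack(ims)[...,::-1])
E
```

```text
time_s: 9.2
eef_pos: [0.6026, -0.1353, 0.0674]
eef_rot: [0.001, 0.706, 0.708, 0.0]
wrist_force: [-0.0, 0.6, -0.4]
opening: 0.431
grasp_force: 60.2
scene 218.75 191.75 (9.899495124816895, 6.9296464920043945) [ 0.599  -0.1305  0.0548] [ 0.6026 -0.1353  0.0674]
side 311.5 249.0 (13.0, 10.0) [ 0.6023 -0.1342  0.0548] [ 0.6026 -0.1353  0.0674]
```

```bash
python3 -m jog '[-0.0,-0.0,0.004,0,0,0,1, 0,0,0.007,0,0,0,1, 0,0,0.009,0,0,0,1, 0,0,0.011,0,0,0,1, 0,0,0.0115,0,0,0,1, 0,0,0.0115,0,0,0,1]'
```

```text
time_s: 10.05
eef_pos: [0.6019, -0.1352, 0.0547]
eef_rot: [-0.0, 0.706, 0.708, -0.0]
wrist_force: [0.4, 0.1, -1.0]
opening: 0.423
grasp_force: 60.2
```

Below the rim without contact force, so it is in the pocket. The last millimetres follow.

```bash
python3 -m jog '[0,0,0.001,0,0,0,1, 0,0,0.002,0,0,0,1, 0,0,0.0025,0,0,0,1, 0,0,0.0025,0,0,0,1]'
```

```text
time_s: 10.55
eef_pos: [0.6019, -0.1353, 0.0526]
eef_rot: [0.0, 0.706, 0.708, -0.0]
wrist_force: [-1.3, 1.2, 3.0]
opening: 0.429
grasp_force: 60.5
```

```bash
python3 -m jog '[0,0,0,0,0,0,0.45, 0,0,0,0,0,0,0.35, 0,0,0,0,0,0,0.3, 0,0,0,0,0,0,0.3, 0,0,-0.03,0,0,0,0.3, 0,0,-0.08,0,0,0,0.3, -0.03,0,-0.1,0,0,0,0.3, -0.05,0,-0.1,0,0,0,0.3, -0.05,0,-0.1,0,0,0,0.3]'
python3 - <<'E'
from h import *
c=camera("wrist");save(c,"w5");p,r=tool();(u,v),s=green(c);print(p,u,v,s,[px2w(c,u,v,z).round(4) for z in (.04,.046)])
E
```

```text
time_s: 11.68
eef_pos: [0.6012, -0.1865, 0.151]
eef_rot: [-0.001, 0.707, 0.707, -0.0]
wrist_force: [-0.3, 0.7, 0.3]
opening: 0.697
grasp_force: 0.0
[ 0.6008939  -0.18531726  0.15034287] 279.0 122.5 (53.0, 52.0) [array([ 0.6027, -0.1329,  0.04  ]), array([ 0.6027, -0.1324,  0.046 ])]
```

View pics/w5.png

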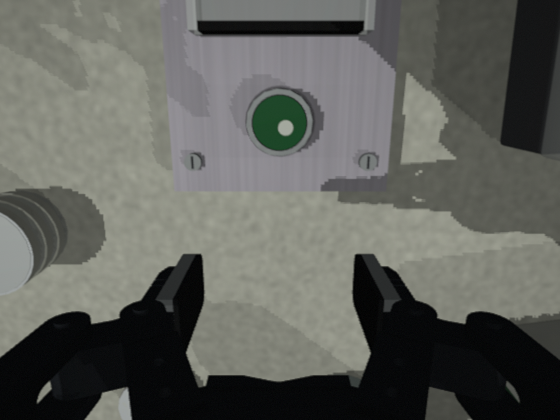

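The level sits upright and centred in the pocket at (279,122). I press lightly with shut fingers to make sure it is home.

```bash
python3 -m jog '[0.02,0.001,0,0,0,0,1, 0.045,0.001,0.01,0,0,0,1, 0.052,0.001,0.04,0,0,0,1, 0.052,0.001,0.065,0,0,0,1, 0.052,0.001,0.075,0,0,0,1, 0.052,0.001,0.079,0,0,0,1, 0.052,0.001,0.082,0,0,0,1, 0.052,0.001,0.084,0,0,0,1, 0.052,0.001,0.084,0,0,0,1]'
```

```text
time_s: 12.85
eef_pos: [0.6031, -0.1335, 0.0687]
eef_rot: [0.0, 0.707, 0.708, 0.0]
wrist_force: [-0.3, -0.4, -0.0]
opening: -0.002
grasp_force: 0.0
```

```bash
python3 -m jog '[0,0,0.002,0,0,0,1, 0,0,0.003,0,0,0,1, 0,0,0.004,0,0,0,1, 0,0,0.004,0,0,0,1]'
```

```text
time_s: 13.35
eef_pos: [0.6029, -0.1334, 0.0651]
eef_rot: [0.0, 0.706, 0.708, -0.0]
wrist_force: [-3.0, 1.1, 6.9]
opening: 0.003
grasp_force: 3.0
```

Contact at the expected height, so the level is home. On to the wedge.

```bash
python3 -m jog '[0,0,-0.03,0,0,0,0.8, 0,0,-0.08,0,0,0,0.5, 0.01,-0.003,-0.12,0,0,0,0.2, 0.04,-0.014,-0.15,0,0,0,0, 0.08,-0.027,-0.17,0,0,0,0, 0.12,-0.04,-0.185,0,0,0,0, 0.16,-0.055,-0.185,0,0,0,0, 0.2,-0.068,-0.185,0,0,0,0, 0.24,-0.082,-0.185,0,0,0,0, 0.273,-0.093,-0.185,0,0,0,0, 0.273,-0.093,-0.185,0,0,0,0, 0.273,-0.093,-0.185,0,0,0,0]'
python3 - <<'E'
from h import *
c=camera("wrist");save(c,"w6");p,r=tool();print(p)
E
```

```text
time_s: 14.85
eef_pos: [0.5095, 0.1392, 0.2493]
eef_rot: [0.0, 0.706, 0.708, -0.0]
wrist_force: [-0.6, -0.3, -0.5]
opening: 1.001
grasp_force: 0.0
[0.50969084 0.13886977 0.2493469 ]
```

View pics/w6.png

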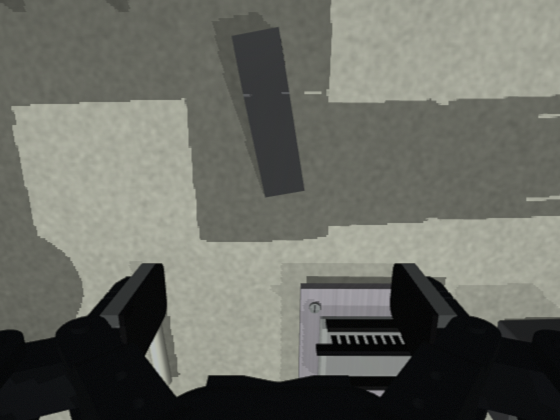

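The wedge's heel corners are at (233,37) and (278,28), its tip corners at (266,197) and (304,190), and the table's free end lies at row 285.

Run:
```python
from h import *
c=camera("wrist")
H=[px2w(c,*q,.026) for q in [(232.5,36.5),(278.5,27.5)]];T=[px2w(c,*q,.003) for q in [(265.5,197),(304.5,190)]]
h=(H[0]+H[1])/2;t=(T[0]+T[1])/2
print("H",np.round(H,4).tolist(),"T",np.round(T,4).tolist(),"w",np.linalg.norm(H[1]-H[0]),np.linalg.norm(T[1]-T[0]))
d=(t-h)[:2];L=np.linalg.norm(d);d/=L;print("L",L,"dir",d,"deg from -y",np.degrees(np.arctan2(d[0],-d[1])),"heelgrip",h[:2]+d*.02,"tip",t[:2])
print("edge",px2w(c,301,285,.026),px2w(c,440,285,.026))
```

```text
H [[0.4727, 0.2547, 0.026], [0.5111, 0.2617, 0.026]] T [[0.4983, 0.1094, 0.003], [0.5372, 0.1166, 0.003]] w 0.039074264957229224 0.03952122333323567
L 0.1474730573699035 dir [ 0.17518095 -0.98453625] deg from -y 10.089188202689527 heelgrip [0.49540764 0.23850372] tip [0.51773849 0.11300188]
edge [0.53392034 0.02415931 0.026     ] [0.6734117  0.02419889 0.026     ]
```

```bash
python3 -m jog '[0.03,-0.004,0.02,0,0,-0.06,0, 0.07,-0.01,0.06,0,0,-0.12,0, 0.0995,-0.014,0.11,0,0,-0.175,0, 0.0995,-0.014,0.16,0,0,-0.175,0, 0.0995,-0.014,0.195,0,0,-0.175,0, 0.0995,-0.014,0.212,0,0,-0.175,0, 0.0995,-0.014,0.219,0,0,-0.175,0, 0.0995,-0.014,0.219,0,0,-0.175,0, 0.0995,-0.014,0.219,0,0,-0.175,0.3, 0.0995,-0.014,0.219,0,0,-0.175,0.6, 0.0995,-0.014,0.219,0,0,-0.175,1, 0.0995,-0.014,0.219,0,0,-0.175,1, 0.0995,-0.014,0.219,0,0,-0.175,1, 0.0995,-0.014,0.219,0,0,-0.175,1]'
python3 - <<'E'
from h import *
c=camera("wrist");save(c,"w7");p,r=tool();print(p,r.as_matrix().round(3).tolist())
E
```

```text
time_s: 16.7
eef_pos: [0.496, 0.2393, 0.0314]
eef_rot: [0.001, 0.642, 0.767, 0.001]
wrist_force: [-0.2, -0.4, 5.4]
opening: 0.457
grasp_force: 61.2
[0.49605562 0.23934691 0.03146334] [[-0.176, 0.984, 0.002], [0.984, 0.176, 0.0], [0.0, 0.002, -1.0]]
```

View pics/w7.png

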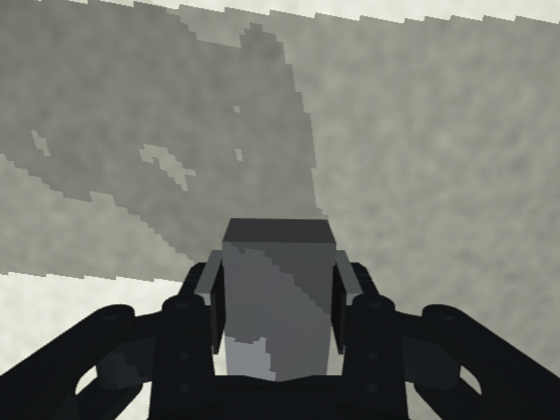

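The wedge is gripped squarely by its heel, with the heel edge at row 243 from column 223 to 336. I now slide it flat to the entry position.

```bash
python3 -m jog '[-0.006,0.007,0,0,0,0.01,1, -0.018,0.02,0,0,0,0.035,1, -0.03,0.034,0,0,0,0.06,1, -0.043,0.048,0,0,0,0.09,1, -0.055,0.062,0,0,0,0.12,1, -0.067,0.075,0,0,0,0.145,1, -0.077,0.086,0,0,0,0.165,1, -0.084,0.094,0,0,0,0.175,1, -0.084,0.094,0,0,0,0.175,1]'
python3 - <<'E'
from h import *
p,r=tool();print(p,r.as_matrix().round(3).tolist())
c=camera("wrist");g=cv2.cvtColor(c["frame"],cv2.COLOR_RGB2GRAY)
print(px2w(c,280,243,.026),g[205:260:2,280].tolist())
c=camera("scene");save(c,"s2");s=camera("side");
f=np.hstack([cv2.resize(c["frame"][140:280,190:390],(400,280)),cv2.resize(s["frame"][120:300,220:400],(280,280))]);cv2.imwrite("pics/a2.png",f[...,::-1])
for k in (c,s):
  print("pred tip px",w2px(k,p+[0,-.128,-p[2]+.003]))
E
```

```text
time_s: 17.88
eef_pos: [0.6043, 0.1724, 0.0315]
eef_rot: [0.001, 0.707, 0.708, 0.001]
wrist_force: [1.3, -1.7, 5.2]
opening: 0.455
grasp_force: 61.0
[0.60434553 0.17243014 0.03150175] [[-0.002, 1.0, 0.004], [1.0, 0.002, -0.0], [-0.0, 0.004, -1.0]]
[0.6060352  0.19177674 0.026     ] [122, 122, 121, 121, 120, 118, 118, 58, 48, 48, 48, 48, 48, 48, 48, 47, 47, 48, 48, 66, 66, 66, 65, 66, 66, 65, 66, 66]
pred tip px [280.79416601 233.48400911]
pred tip px [296.04565974 209.67836407]
```

View pics/a2.png

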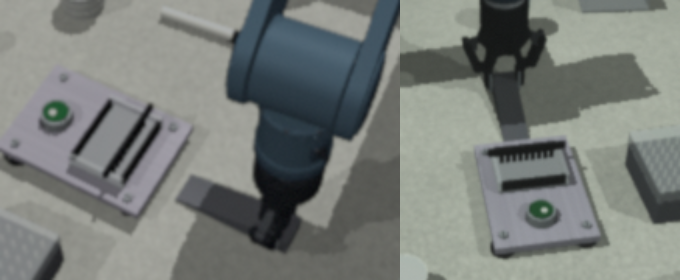

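The wedge's tip points at the middle of the free end about 2 cm away. I push it in to just short of contact, then in small steps with the force in view.

```bash
python3 -m jog '[-0.008,0,0,0,0,0,1, -0.02,0,0,0,0,0,1, -0.032,0,0,0,0,0,1, -0.044,0,0,0,0,0,1, -0.055,0,0,0,0,0,1, -0.062,0,0,0,0,0,1, -0.066,0,0,0,0,0,1, -0.066,0,0,0,0,0,1, -0.066,0,0,0,0,0,1]'
python3 -m jog '[-0.001,0,0,0,0,0,1, -0.002,0,0,0,0,0,1, -0.003,0,0,0,0,0,1, -0.003,0,0,0,0,0,1]'
python3 -m jog '[-0.001,0,0,0,0,0,1, -0.002,0,0,0,0,0,1, -0.003,0,0,0,0,0,1, -0.003,0,0,0,0,0,1]'
python3 -m jog '[-0.001,0,0,0,0,0,1, -0.002,0,0,0,0,0,1, -0.003,0,0,0,0,0,1, -0.003,0,0,0,0,0,1]'
python3 -m jog '[-0.001,0,0,0,0,0,1, -0.002,0,0,0,0,0,1, -0.003,0,0,0,0,0,1, -0.003,0,0,0,0,0,1]'
python3 -m jog '[-0.001,0,0,0,0,0,1, -0.002,0,0,0,0,0,1, -0.003,0,0,0,0,0,1, -0.003,0,0,0,0,0,1]'
```

```text
time_s: 19.15
eef_pos: [0.603, 0.1076, 0.0315]
eef_rot: [0.0, 0.706, 0.708, 0.001]
wrist_force: [0.1, 1.5, 8.1]
opening: 0.451
grasp_force: 61.5
time_s: 19.65
eef_pos: [0.603, 0.1053, 0.0315]
eef_rot: [0.0, 0.706, 0.708, 0.001]
wrist_force: [-0.1, 4.4, 8.5]
opening: 0.451
grasp_force: 61.4
time_s: 20.15
eef_pos: [0.603, 0.1023, 0.0315]
eef_rot: [0.0, 0.706, 0.708, 0.001]
wrist_force: [-0.2, 3.7, 7.5]
opening: 0.451
grasp_force: 61.4
time_s: 20.65
eef_pos: [0.603, 0.0993, 0.0315]
eef_rot: [0.0, 0.706, 0.708, 0.001]
wrist_force: [-0.4, 4.0, 8.9]
opening: 0.451
grasp_force: 61.4
time_s: 21.15
eef_pos: [0.603, 0.0966, 0.0315]
eef_rot: [-0.0, 0.706, 0.708, 0.001]
wrist_force: [0.1, 6.1, 8.6]
opening: 0.453
grasp_force: 61.4
time_s: 21.65
eef_pos: [0.6029, 0.0946, 0.0315]
eef_rot: [-0.001, 0.706, 0.708, 0.002]
wrist_force: [0.2, 9.7, 8.7]
opening: 0.454
grasp_force: 61.4
```

```bash
for i in 1 2 3 4; do :; done
python3 -m jog '[-0.001,0,0,0,0,0,1, -0.002,0,0,0,0,0,1, -0.003,0,0,0,0,0,1, -0.003,0,0,0,0,0,1]'
python3 -m jog '[-0.001,0,0,0,0,0,1, -0.002,0,0,0,0,0,1, -0.003,0,0,0,0,0,1, -0.003,0,0,0,0,0,1]'
python3 -m jog '[-0.001,0,0,0,0,0,1, -0.002,0,0,0,0,0,1, -0.003,0,0,0,0,0,1, -0.003,0,0,0,0,0,1]'
python3 -m jog '[-0.001,0,0,0,0,0,1, -0.002,0,0,0,0,0,1, -0.003,0,0,0,0,0,1, -0.003,0,0,0,0,0,1]'
```

```text
time_s: 22.15
eef_pos: [0.6029, 0.0918, 0.0315]
eef_rot: [-0.001, 0.706, 0.708, 0.002]
wrist_force: [-0.5, 10.5, 9.4]
opening: 0.457
grasp_force: 61.4
time_s: 22.65
eef_pos: [0.6029, 0.0888, 0.0315]
eef_rot: [-0.001, 0.706, 0.708, 0.002]
wrist_force: [0.8, 10.8, 8.6]
opening: 0.452
grasp_force: 61.4
time_s: 23.15
eef_pos: [0.6029, 0.0858, 0.0315]
eef_rot: [-0.001, 0.706, 0.708, 0.002]
wrist_force: [0.3, 10.5, 8.7]
opening: 0.452
grasp_force: 61.4
time_s: 23.65
eef_pos: [0.6029, 0.0829, 0.0315]
eef_rot: [-0.001, 0.706, 0.708, 0.002]
wrist_force: [-0.1, 11.0, 10.0]
opening: 0.457
grasp_force: 61.5
```

```bash
python3 -m jog '[-0.001,0,0,0,0,0,1, -0.002,0,0,0,0,0,1, -0.003,0,0,0,0,0,1, -0.004,0,0,0,0,0,1, -0.005,0,0,0,0,0,1, -0.006,0,0,0,0,0,1, -0.006,0,0,0,0,0,1, -0.006,0,0,0,0,0,1]'
python3 - <<'E'
from h import *
from scipy.optimize import least_squares
p,r=tool();print(p)
E0=np.array([.6033,.022]);D=np.array([-.004,-1.]);N=np.array([1.,-.004])
def pt(X,y,z): # table coords -> world
    q=E0+D*(X+.1)+N*y;return np.array([*q,z])
def table(X,y,z,s,th): # slide s, tilt th about x=.09,z=0
    dx=X-.09;return pt(.09+dx*np.cos(th)+z*np.sin(th)+s, y, z*np.cos(th)-dx*np.sin(th))
obs=[]
for n in("scene","side"):
    a=cv2.imread(f"pics/{n}.png",0);c=camera(n);save(c,n+"_end");b=cv2.cvtColor(c["frame"],cv2.COLOR_RGB2GRAY)
    a=cv2.createCLAHE(2).apply(a);b=cv2.createCLAHE(2).apply(b)
    G=[(X,y,.026) for X,y in((-.1,-.07),(-.1,.07),(.1,-.07),(.1,.07),(-.08,.056),(-.08,-.056),(.08,.056),(.08,-.056))]+[(X,y,.06) for X,y in((-.06,.05),(-.06,-.05),(-.045,.05),(-.045,-.05))]
    P0=np.array([w2px(c,table(*g,0,0)) for g in G],np.float32)
    P1,st,er=cv2.calcOpticalFlowPyrLK(a,b,P0[:,None],None,winSize=(11,11),maxLevel=1)
    Pb,_,_=cv2.calcOpticalFlowPyrLK(b,a,P1,None,winSize=(11,11),maxLevel=1)
    for g,q,k,bk in zip(G,P0,P1[:,0],Pb[:,0]):
        fb=np.linalg.norm(bk-q);print(n,g,(k-q).round(2),round(float(fb),2))
        if fb<.3: obs.append((c,g,k-q))
f=lambda v:np.concatenate([w2px(c,table(*g,v[0]*1e-3,v[1]*1e-3/.17))-w2px(c,table(*g,0,0))-d for c,g,d in obs])
s=least_squares(f,[0,0],loss="soft_l1",f_scale=.2);print("slide mm, foot lift mm",s.x,"resid",np.abs(s.fun).mean())
E
```

```text
time_s: 24.65
eef_pos: [0.6029, 0.0769, 0.0315]
eef_rot: [-0.001, 0.706, 0.708, 0.002]
wrist_force: [0.6, 11.0, 8.7]
opening: 0.454
grasp_force: 61.5
[0.60290222 0.07689308 0.03145855]
scene (-0.1, -0.07, 0.026) [ 131.96 -217.31] 254.24
scene (-0.1, 0.07, 0.026) [-1.59 -1.05] 0.08
scene (0.1, -0.07, 0.026) [-0.78  1.32] 0.75
scene (0.1, 0.07, 0.026) [-0.71 -0.13] 0.03
scene (-0.08, 0.056, 0.026) [-1.44 -0.88] 0.08
scene (-0.08, -0.056, 0.026) [33.08  8.78] 10.68
scene (0.08, 0.056, 0.026) [-1.18 -0.42] 0.04
scene (0.08, -0.056, 0.026) [-1.3  -0.06] 0.12
scene (-0.06, 0.05, 0.06) [-1.27 -1.25] 0.05
scene (-0.06, -0.05, 0.06) [-1.97 -0.34] 8.25
scene (-0.045, 0.05, 0.06) [-1.34 -1.05] 0.01
scene (-0.045, -0.05, 0.06) [-1.78 -0.25] 0.1
side (-0.1, -0.07, 0.026) [0.21 0.95] 0.35
side (-0.1, 0.07, 0.026) [-0.18  1.  ] 1.3
side (0.1, -0.07, 0.026) [0.25 0.9 ] 0.19
side (0.1, 0.07, 0.026) [0.32 1.43] 0.02
side (-0.08, 0.056, 0.026) [-0.06  0.44] 0.19
side (-0.08, -0.056, 0.026) [0.85 0.16] 0.06
side (0.08, 0.056, 0.026) [0.32 0.87] 0.04
side (0.08, -0.056, 0.026) [0.32 1.23] 0.01
side (-0.06, 0.05, 0.06) [0.21 0.81] 0.68
side (-0.06, -0.05, 0.06) [0.85 0.29] 35.76
side (-0.045, 0.05, 0.06) [0.02 0.52] 0.31
side (-0.045, -0.05, 0.06) [0.73 0.2 ] 0.05
slide mm, foot lift mm [2.81159753 2.1641438 ] resid 0.24265619036799252
```

Images give about 2.8 mm of slide, up to the cup walls, and 2.2 mm of lift. The push geometry gives 3.4 mm. A little more push centres it in the range.

```bash
python3 -m jog '[-0.001,0,0,0,0,0,1, -0.002,0,0,0,0,0,1, -0.003,0,0,0,0,0,1, -0.003,0,0,0,0,0,1, -0.003,0,0,0,0,0,1, -0.003,0,0,0,0,0,1]'
python3 - <<'E'
from h import *
c=camera("wrist");g=cv2.cvtColor(c["frame"],cv2.COLOR_RGB2GRAY).astype(int);p,r=tool()
v=[225+int(np.argmax(np.diff(g[225:260,u]))) for u in (240,260,280,300,320)];print(v,px2w(c,280,v[2],.026)-p)
c=camera("side");e=green(c);print(px2w(c,*e[0],.04),r.as_matrix()[:,2])
E
```

```text
time_s: 25.5
eef_pos: [0.6029, 0.0739, 0.0314]
eef_rot: [-0.001, 0.706, 0.708, 0.002]
wrist_force: [-0.5, 11.0, 9.0]
opening: 0.451
grasp_force: 61.5
[240, 241, 241, 241, 242] [ 0.00168584  0.02009895 -0.00544576]
[ 0.5999519  -0.13839249  0.04      ] [ 0.00153462  0.00360409 -0.99999233]
```

```bash
python3 -c "
from bench import hand_in
print(hand_in())"
```

```text
the job is handed in; nothing more can be done
None
```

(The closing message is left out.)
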